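# Put the tessera jar away in the roll-top bin

### The arm

A 6-joint arm with a two-finger parallel gripper is mounted at the origin on the work surface. World frame = base frame: x ahead of the robot, y to its left, z up, the work surface at z = 0. Lengths are in m, angles in rad, forces in N, time in s.
With the tool pointing down it reaches from about 0.3 to 0.775 m from the base axis. Payload 14.6 kg.
Tool frame: the origin (TCP) lies on the centre line of the jaws, within the pads' length; the fingertips stand 19 mm ahead of it and the grasp point (between the pads) is the TCP; z points along the fingers, x is the direction in which the jaws open and shut, and the axes are right-handed (so a half turn about z gives the same grasp; the last joint's range is limited). The gripper opens to 94 mm and grips with 3 to 60 N. Pads are 16 mm wide; open, the fingers measure 119 mm over their backs; the gripper's body (75 mm by 177 mm) begins 78 mm behind the grasp point.
Start: joints at [1.155, 0.3, 1.521, -0, 1.321, -0.067], TCP at [0.188, 0.517, 0.224] pointing down, gripper open.
Joint ranges: [-3.03, 3.03], [-0.79, 2.21], [0.23, 2.52], [-1.04, 4.18], [0, 3.07], [-2.55, 2.55]. Speed limits (rad/s): [2.22, 2.22, 2.57, 3.14, 3.14, 3.14].

### API

Orientations are given as [roll, pitch, yaw] about the fixed x, y, z axes, in that order (R = Rz(yaw) Ry(pitch) Rx(roll)).
In Python, from station import ctrl, imaging gives the robot as it stands.
- The arm moves only by the shell command python3 -m handwheel 'ROWS' [OPENING] [FORCE]. ROWS is JSON, a list that holds one entry, the list of rows, each a list of 4 numbers: the shift along the tool's x, y, z in m, then the turn about the tool's z in rad. A call has 1 to 10 rows; each row shifts and turns the pose as measured when the row begins, along the tool's axes as they then stand; what a row does not reach is not made up. A row lasts 1/10 s, in which the tool goes at most 50 mm and 8.59 degrees, less where a joint would pass 70% of its speed; a pose out of reach is approached as far as the arm can. A call is refused whole if a number of a shift passes 0.05 or a number of a turn 0.15, either way. A call with a gripper value outside its range is refused whole. OPENING is the finger opening in m, from 0 to 0.094, set as the call begins (- or left out, the last holds). The fingers move at their own pace and stop on an object; FORCE is the grip in N (left out, the last holds). Time passes only in rows, so rows that do not move let the fingers close. It gives the time, the measured TCP pose, the force and the opening at its end, in the units of the state.
- ctrl.get_obs(): the state, without advancing time (a new reading comes with each control period).
- imaging.camera(name): name is "side" or "top"; returns the picture (480x640x3 uint8, red, green, blue); there is no depth.
- imaging.camera_model(name): a dict with "camera_matrix" (3x3 intrinsics, pixels), "position" and "attitude" of the camera in the world. Camera axes: x right, y up, looking along -z (the intrinsics and any distortion apply to the point x, -y, -z); pixel columns grow to the right and rows downward; lengths in m; the calibration is good to about 2 mm. A picture is of the moment at which its call begins. camera_model takes no time and is no camera call.
- ctrl.hand_in(): hands the job in, once; it reports no verdict.
The state is a dict: "time_s": time; "qpos": joint angles; "joint_vel": joint speeds; "tau": joint torques, N m; "ee_pos": TCP position; "eef_rot": TCP orientation; "force": force on the tool from outside, world axes, zero at the start; "moment": the same for the moment, N m; "grip_width": finger opening in m.
Only numpy, scipy, OpenCV 4.12 (cv2) and the standard library are available. Lean on these libraries where they do the work, as an engineer would, in place of code of your own. Each camera call takes 0.05 s, during which the arm holds its last target. There are 200 camera calls.

### The job

Clear up the mosaic bench before grouting: stand the short jar of tesserae upright on the floor of the open roll-top bin (the tall jar is too high for it), then roll the bin's slatted cover fully shut along its track. Let go of everything at the end.

Things in the scene. Friction and masses are not known exactly. Their poses are not given: they have to be found in the camera images.
- jar_center (a point): Centre of the SHORT clear glass jar of yellow tesserae with a flat metal lid: straight-sided, 54 mm thick, 80 mm high, about 0.25 kg; this point is on its axis, half-way up, z along the axis. It stands on the table left or right of the bin; on the other side stands a like jar, as thick but 150 mm high, a bystander.
- bin: Wooden roll-top bin fixed to the table, 308 deep (x), 274 wide (y), 199 mm high. Origin: centre of its underside; x from front to back (front faces the robot), z up. Track axis: along y, 45 mm above the origin. Floor 12 mm up, 250 mm wide inside; front wall 104 mm high, inner face at x = -131. The open cover's front edge is at x = +10 to +40, so reach in from above about x = -50, y = 0.
- cover (a joint): Turn of the slatted wooden cover about the track axis, rad: 0 fully shut (front edge down at the front wall), 1.45 the end, rolled up and back. It starts open, 1.2 to 1.4. Slats 144 mm in outer radius about the track axis. It stays where it is left; rolling it takes about 3 to 6 N at the handle.
- cover_handle (a point): Middle of the cover's steel bar: 12 mm thick, 130 long, along the bin's y, a post at each end, 38 mm clear of the slats (to its centre), 182 mm from the track axis. Shut: 40 degrees above level to the front (bin x = -139, z = 162); opening by q raises it to 40 degrees + q. Pinch from above, a finger before and behind; it turns between them. Shut, open only 10 mm each way: slats are near.
Not all that is in view belongs to the job. There is more than one size of the part that bears jar_center; the job needs the smaller.

How it is judged:
By the outcome, as a careful person would: the job done as asked, in the order asked, and still so for the second after the job is handed in, with the robot touching nothing.
It also fails if it takes over 59 s, if anything falls off the work surface, if the arm or the gripper's body presses on something with over 40 N, if the wrist force passes 120 N, or if a joint passes its speed limit or range.

## Working session

There is one attempt and no reset: what is moved stays moved. The work goes in short steps, Python scripts to look and compute and a shell command to move; the robot and the scene stay as the last step left them, time stands still between calls to the robot, and variables do not carry over. Pictures are saved under pics/ and viewed, about 8 in all and at most 12, crops included, and the job is handed in when it is done.

```bash
ls; mkdir -p pics
python3 - <<'E'
from station import ctrl, imaging
import cv2
print(ctrl.get_obs())
for n in("top","side"):
    print(n,imaging.camera_model(n))
    cv2.imwrite(f"pics/{n}0.png",imaging.camera(n)[:,:,::-1])
E
```

```text
pics
{'time_s': 0.0, 'qpos': array([ 1.15543412e+00,  3.00478916e-01,  1.52159334e+00,  5.29270442e-06,
        1.32069810e+00, -6.65819182e-02]), 'joint_vel': array([-4.91088697e-05,  2.25327855e-04, -1.71128912e-03, -1.26361525e-03,
       -1.51407259e-03, -6.33239448e-04]), 'tau': array([-2.99466432e-03, -5.31803441e+01, -3.52725613e+01,  7.07658869e-02,
        2.45872897e-02, -1.16443448e-04]), 'ee_pos': array([0.18785638, 0.51666233, 0.22387685]), 'eef_rot': array([-3.14150918e+00,  1.17475190e-03,  1.22201478e+00]), 'force': array([-0.59653091,  0.15503769, -0.13229097]), 'moment': array([ 0.04492642, -0.04867784,  0.01567493]), 'grip_width': 0.09407491443973627}
top {'camera_matrix': array([[576.44171052,   0.        , 326.35739684],
       [  0.        , 576.44171052, 245.94741078],
       [  0.        ,   0.        ,   1.        ]]), 'position': array([ 0.4299677 , -0.03177338,  1.24909305]), 'attitude': array([ 0.11493661, -0.01634735, -1.55781359])}
side {'camera_matrix': array([[510.87295406,   0.        , 318.04626923],
       [  0.        , 510.87295406, 237.62757079],
       [  0.        ,   0.        ,   1.        ]]), 'position': array([0.25274644, 0.10564446, 1.14912764]), 'attitude': array([ 0.32685113,  0.00838948, -2.09654861])}
```

View pics/top0.png

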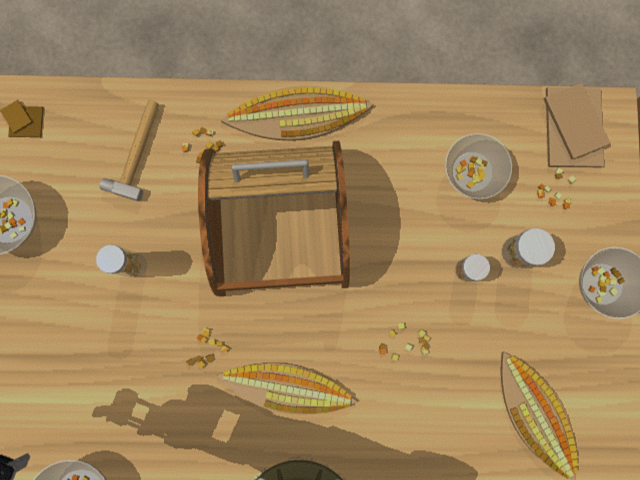

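View pics/side0.png

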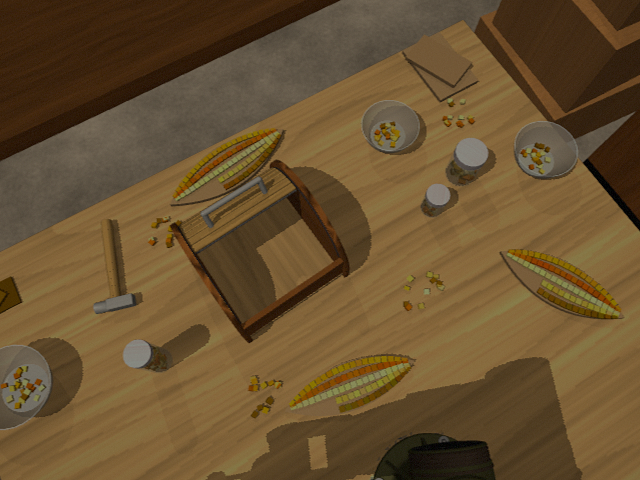

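The top view shows the bin at about (278,215), with its handle at (236..308,168). There are three white-lidded jars, at (111,260), (475,268) and (535,247). In the side view they are at (138,355), (437,195) and (470,155). Next I'll triangulate the lids and zoom in on the bin.

```bash
cat > h.py <<'E'
import numpy as np, cv2
from scipy.spatial.transform import Rotation as R
from scipy.optimize import least_squares
from station import ctrl, imaging
M={n:imaging.camera_model(n) for n in("top","side")}
def proj(n,P):
    m=M[n]; p=(np.atleast_2d(P)-m["position"])@R.from_euler("xyz",m["attitude"]).as_matrix()
    p=p*[1,-1,-1]; q=p@m["camera_matrix"].T; return q[:,:2]/q[:,2:]
def tri(a,b):
    f=lambda P:np.r_[proj("top",P)[0]-a,proj("side",P)[0]-b]
    s=least_squares(f,[.45,0,.1]); return s.x,np.abs(s.fun).max()
def lid(img,c,r=22):
    x,y=c; h=cv2.cvtColor(img[y-r:y+r,x-r:x+r],cv2.COLOR_BGR2HSV)
    m=((h[...,1]<45)&(h[...,2]>150)).astype(np.uint8)
    k,l,s,ce=cv2.connectedComponentsWithStats(m); i=1+np.argmax(s[1:,4])
    return ce[i]+[x-r,y-r],s[i]
E
python3 - <<'E'
from h import *
np.set_printoptions(precision=4,suppress=True)
T=cv2.imread("pics/top0.png");S=cv2.imread("pics/side0.png")
for a,b in (((111,260),(138,355)),((475,268),(437,195)),((535,247),(470,155))):
    A,sa=lid(T,a);B,sb=lid(S,b);P,e=tri(A,B)
    d=1.249-P[2]; print(A,B,sa,sb,P,e,"dia",2*np.sqrt(sa[4]/np.pi)*d/576)
t=cv2.resize(T[130:305,180:380],None,fx=4,fy=4,interpolation=cv2.INTER_CUBIC)[:600,:800]
cv2.imwrite("pics/tb.png",cv2.resize(T[130:280+20,185:375],None,fx=3.5,fy=3.5,interpolation=cv2.INTER_CUBIC))
cv2.imwrite("pics/sb.png",cv2.resize(S[155:345,165:355],None,fx=3.1,fy=3.1,interpolation=cv2.INTER_CUBIC))
E
```

```text
Traceback (most recent call last):
  File "h.py", line 15, in lid
    k,l,s,ce=cv2.connectedComponentsWithStats(m); i=1+np.argmax(s[1:,4])
                                                      ~~~~~~~~~^^^^^^^^^
ValueError: attempt to get argmax of an empty sequence
```

```bash
sed -i 's/m=((h.*$/m=((h[...,1]<70)\&(h[...,2]>130)).astype(np.uint8)/' h.py
python3 - <<'E'
from h import *
np.set_printoptions(precision=4,suppress=True)
T=cv2.imread("pics/top0.png");S=cv2.imread("pics/side0.png")
for I,l in((T,((111,260),(475,268),(535,247))),(S,((138,355),(437,195),(470,155)))):
    for x,y in l: print(cv2.cvtColor(I[y-3:y-2,x-20:x+21:4],cv2.COLOR_BGR2HSV)[0].tolist())
cv2.imwrite("pics/tb.png",cv2.resize(T[130:300,185:375],None,fx=3.5,fy=3.5,interpolation=cv2.INTER_CUBIC))
cv2.imwrite("pics/sb.png",cv2.resize(S[155:345,165:355],None,fx=3.1,fy=3.1,interpolation=cv2.INTER_CUBIC))
for a,b in (((111,260),(138,355)),((475,268),(437,195)),((535,247),(470,155))):
    A,sa=lid(T,a);B,sb=lid(S,b);P,e=tri(A,B)
    d=1.249-P[2]; print(A,B,sa,sb,P,e,"dia",2*np.sqrt(sa[4]/np.pi)*d/576)
E
```

```text
[[18, 117, 189], [17, 101, 187], [111, 17, 200], [106, 17, 200], [109, 10, 197], [101, 10, 196], [90, 11, 191], [73, 9, 193], [102, 7, 193], [22, 106, 108], [20, 134, 80]]
[[17, 102, 162], [16, 94, 108], [13, 18, 127], [60, 8, 193], [30, 8, 188], [19, 11, 185], [12, 17, 190], [19, 15, 186], [15, 16, 188], [18, 124, 117], [17, 116, 119]]
[[12, 36, 122], [60, 7, 194], [66, 7, 192], [48, 7, 189], [35, 8, 185], [30, 5, 188], [45, 5, 190], [41, 11, 193], [39, 9, 188], [36, 7, 188], [17, 96, 122]]
[[17, 144, 131], [17, 134, 133], [25, 21, 134], [16, 25, 134], [16, 28, 136], [21, 25, 134], [22, 21, 132], [18, 23, 135], [24, 22, 115], [21, 189, 73], [19, 150, 68]]
[[17, 138, 140], [17, 140, 135], [17, 129, 117], [16, 24, 137], [18, 28, 136], [15, 30, 137], [16, 28, 136], [17, 26, 137], [17, 39, 119], [19, 156, 77], [18, 144, 94]]
[[18, 139, 139], [15, 46, 77], [27, 17, 134], [24, 19, 135], [27, 19, 136], [25, 22, 137], [22, 21, 133], [19, 21, 133], [21, 24, 136], [14, 28, 137], [17, 147, 87]]
[109.7293 258.457 ] [135.9761 353.1419] [  7   7  29  28 639] [  7   7  27  27 585] [0.5275 0.3671 0.1383] 0.5848821710564209 dia 0.054999834585122837
[476.3708 266.738 ] [437.7385 193.8086] [ 11   8  26  27 561] [ 12  11  22  21 371] [ 0.5272 -0.3589  0.0717] 0.39001216262573735 dia 0.0546271974178376
[536.0833 246.1481] [471.413  151.4217] [   5    3   37   37 1080] [  8   5  31  28 690] [ 0.5681 -0.4722  0.1016] 0.4046929556849932 dia 0.07386800734475368
```

View pics/tb.png

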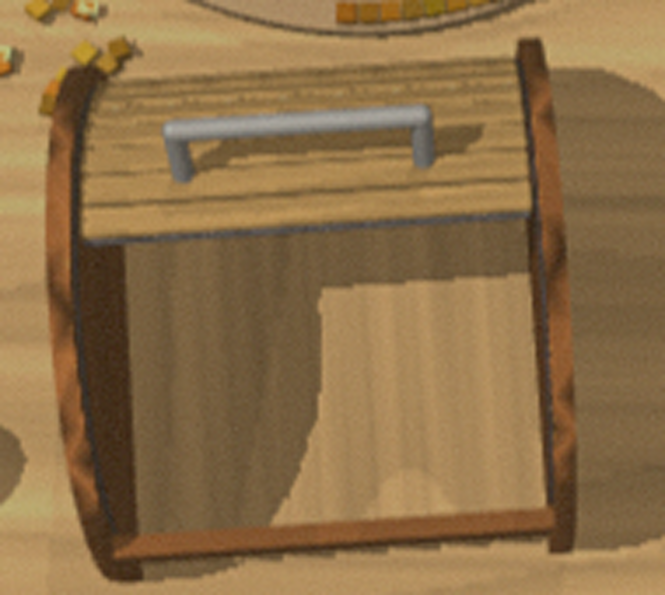

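View pics/sb.png

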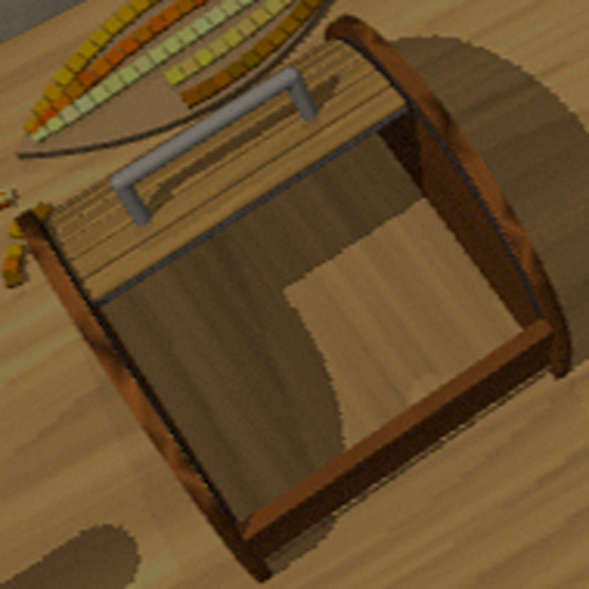

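Both crops show the handle bar ends and the front wall's top inner edge clearly. The handle is at tb (176,130)-(422,115) and sb (122,184)-(292,80). The wall corners are at tb (130,536) and (551,511), and at sb (244,526) and (545,322). I'll fit the bin pose to these points.

```bash
sed -i 's/>130/>100/' h.py
cat >> h.py <<'E'
def handle(p,q,y=0):  # p=bin x,y,yaw
    a=np.radians(40)+q; b=np.array([-.182*np.cos(a),y,.045+.182*np.sin(a)])
    return w(p,b)
def w(p,b):
    return R.from_euler("z",p[2]).apply(b)+[p[0],p[1],0]
E
python3 - <<'E'
from h import *
np.set_printoptions(precision=4,suppress=True)
T=cv2.imread("pics/top0.png");S=cv2.imread("pics/side0.png")
for a,b,hh in (((111,260),(138,355),.15),((475,268),(437,195),.08),((535,247),(470,155),None)):
    A,sa=lid(T,a);B,sb=lid(S,b);P,e=tri(A,B);print(sa,sb,P,e)
    if hh:
        s=least_squares(lambda v:np.r_[proj("top",[*v,hh])[0]-A,proj("side",[*v,hh])[0]-B],[.5,0]);print(s.x,s.fun)
tb=lambda x,y:np.array([(x+.5)/3.5-.5+185,(y+.5)/3.5-.5+130])
sb=lambda x,y:np.array([(x+.5)/3.1-.5+165,(y+.5)/3.1-.5+155])
hl=tri(tb(176,130),sb(122,184));hr=tri(tb(422,115),sb(292,80));print(hl,hr,np.linalg.norm(hl[0]-hr[0]))
L=[-.131,.125,.104];Rr=[-.131,-.125,.104]
def f(v,o=[0]):
    p=v[:3];q=v[3]
    return np.r_[proj("top",handle(p,q,.06))[0]-tb(176,130),proj("top",handle(p,q,-.06))[0]-tb(422,115),
     proj("side",handle(p,q,.06))[0]-sb(122,184),proj("side",handle(p,q,-.06))[0]-sb(292,80),
     proj("top",w(p,L))[0]-tb(130,536),proj("top",w(p,Rr))[0]-tb(551,511),
     proj("side",w(p,L))[0]-sb(244,526),proj("side",w(p,Rr))[0]-sb(545,322)]
s=least_squares(f,[.55,.1,0,1.3]);print(s.x,"\n",s.fun.reshape(-1,2))
p=s.x[:3];print("handle",handle(p,s.x[3]),"shut",handle(p,0),"drop",w(p,[-.05,0,.052]))
E
```

```text
[  7   7  29  28 660] [  7   7  28  28 618] [0.5275 0.3672 0.136 ] 0.6278136956463527
[0.525  0.3629] [ 0.1027  0.9709 -0.5931 -0.8334]
[  9   8  28  27 605] [ 11  11  25  21 404] [ 0.5259 -0.3562  0.0767] 0.7197966853668731
[ 0.5254 -0.3551] [ 0.3918  0.5481 -0.6916 -0.2811]
[   2    3   40   38 1193] [  7   5  33  29 735] [ 0.5656 -0.4665  0.1098] 0.8151132086737789
(array([0.6981, 0.1243, 0.1912]), np.float64(0.8873614969162702)) (array([ 0.7099, -0.0067,  0.1866]), np.float64(0.779380447694507)) 0.13167048695753092
[0.6224 0.0511 0.088  1.2926] 
 [[ 2.8342  1.5485]
 [-2.2418  1.3228]
 [ 1.5915 -2.5551]
 [-2.3207 -1.0172]
 [-3.5537  2.4736]
 [ 2.0652  0.2812]
 [-1.747  -0.262 ]
 [ 0.1017 -2.1855]]
handle [0.6964 0.0576 0.2112] shut [0.4836 0.0389 0.162 ] drop [0.5726 0.0467 0.052 ]
```

```bash
cat > fit.py <<'E'
from h import *
np.set_printoptions(precision=4,suppress=True)
tb=lambda x,y:np.array([(x+.5)/3.5-.5+185,(y+.5)/3.5-.5+130])
sb=lambda x,y:np.array([(x+.5)/3.1-.5+165,(y+.5)/3.1-.5+155])
L=[-.131,.125,.104];Rr=[-.131,-.125,.104]
def f(v):
    p=v[:3];q=v[3]
    return np.r_[proj("top",handle(p,q,.065))[0]-tb(175,130),proj("top",handle(p,q,-.065))[0]-tb(423,115),
     proj("side",handle(p,q,.065))[0]-sb(122,184),proj("side",handle(p,q,-.065))[0]-sb(292,80),
     proj("top",w(p,L))[0]-tb(115,541),proj("top",w(p,Rr))[0]-tb(554,511),
     proj("side",w(p,L))[0]-sb(242,530),proj("side",w(p,Rr))[0]-sb(547,320)]
s=least_squares(f,[.55,.1,0,1.3],loss="soft_l1");v=s.x
E
python3 - <<'E'
from fit import *
print(v,"\n",f(v).reshape(-1,2))
p=v[:3];print("handle",handle(p,v[3]),"shut",handle(p,0),"drop",w(p,[-.05,0,.052]))
T=cv2.imread("pics/top0.png");S=cv2.imread("pics/side0.png")
out=[]
for n,I,(x0,y0,x1,y1) in(("top",T,(185,130,375,300)),("side",S,(165,155,355,345))):
    k=3.1;C=cv2.resize(I[y0:y1,x0:x1],None,fx=k,fy=k,interpolation=cv2.INTER_CUBIC)
    def pl(b,c,lo=True):
        q=((proj(n,w(p,np.array(b)))-[x0,y0]+.5)*k).astype(int);cv2.polylines(C,[q],False,c,1)
    pl([[-.131,.125,.104],[-.131,-.125,.104]],(0,255,0)); pl([[.1,.125,.012],[-.131,.125,.012],[-.131,-.125,.012],[.1,-.125,.012]],(255,255,0))
    pl([[-.154,.137,0],[-.154,-.137,0],[.154,-.137,0]],(255,0,255))
    a=np.linspace(0.3,1.9,20);
    for y in(.125,-.125): pl(np.c_[-.144*np.cos(a),0*a+y,.045+.144*np.sin(a)],(0,0,255))
    a=np.radians(40)+v[3];pl([[-.182*np.cos(a),y,.045+.182*np.sin(a)] for y in(.065,-.065)],(255,0,0))
    out.append(C)
h=min(o.shape[0] for o in out);o=np.hstack([x[:h] for x in out]);print(o.shape)
cv2.imwrite("pics/ov.png",cv2.resize(o,(800,int(800*h/o.shape[1]))))
E
```

```text
[0.6209 0.0518 0.0846 1.3051] 
 [[ 0.1507  1.4485]
 [-0.1123  1.0876]
 [-0.9182 -1.1875]
 [-0.5122 -2.1206]
 [ 0.1308  1.6144]
 [ 0.6592  1.2753]
 [-1.3435 -0.7868]
 [-0.4946 -0.5226]]
handle [0.6969 0.0582 0.2102] shut [0.482 0.04  0.162] drop [0.5711 0.0475 0.052 ]
(527, 1178, 3)
```

View pics/ov.png

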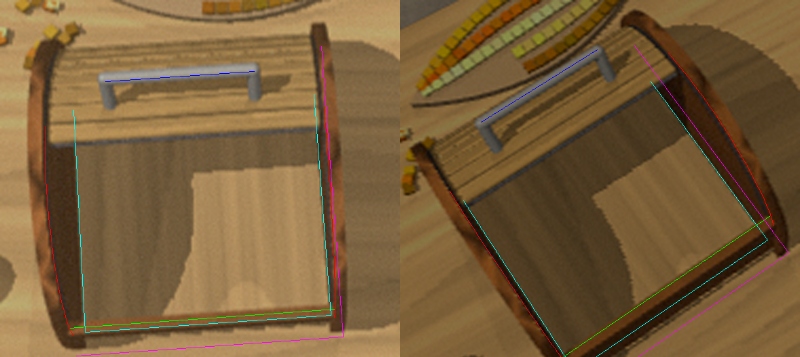

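The overlay agrees with the bin to about 1–2 px. The bin is at (0.621, 0.052) with yaw 0.085, and the cover is at about 1.30. The target is the short jar (54 mm thick, top at about 0.077) at (0.525,-0.355). The 74 mm jar beside it is a decoy. First I'll rise and turn so the jaws close clear of that decoy.

```bash
cat > go.py <<'E'
import sys,numpy as np
from h import *
o=ctrl.get_obs();t=np.array([float(a) for a in sys.argv[1:4]]);yw=float(sys.argv[4]) if len(sys.argv)>4 else None
Rt=R.from_euler("xyz",o["eef_rot"]).as_matrix()
d=Rt.T@(t-o["ee_pos"]);n=np.linalg.norm(d)
print("tool shift",d.round(4),"len",n.round(4),"turn",None if yw is None else round(o["eef_rot"][2]-yw,3))
E
python3 -m handwheel '[[[0,0,-0.013,0.145],[0,0,-0.013,0.145],[0,0,-0.013,0.145],[0,0,-0.013,0.145],[0,0,-0.013,0.145],[0,0,-0.013,0.145]]]' 0.094 25; python3 go.py 0.525 -0.355 0.30 0.35
```

```text
time_s: 0.7
ee_pos: [0.1874, 0.5156, 0.3007]
eef_rot: [3.135, 0.006, 0.325]
force: [0.2, -0.2, -0.2]
grip_width: 0.0939
tool shift [0.0416 0.9328 0.0069] len 0.9338 turn -0.025
```

```bash
python3 -m handwheel '[[[0.002,0.046,0,0],[0.002,0.046,0,0],[0.002,0.046,0,0],[0.002,0.046,0,0],[0.002,0.046,0,0],[0.002,0.046,0,0],[0.002,0.046,0,0],[0.002,0.046,0,0],[0.002,0.046,0,0],[0.002,0.046,0,0]]]'; python3 go.py 0.525 -0.355 0.30 0.35
```

```text
time_s: 1.7
ee_pos: [0.3521, 0.0725, 0.3025]
eef_rot: [3.134, 0.007, 0.325]
force: [0.9, 1.1, 0.1]
grip_width: 0.0942
tool shift [0.0271 0.4603 0.006 ] len 0.4612 turn -0.025
```

```bash
python3 -m handwheel '[[[0.003,0.046,0,0],[0.003,0.046,0,0],[0.003,0.046,0,0],[0.003,0.046,0,0],[0.003,0.046,0,0],[0.003,0.046,0,0],[0.003,0.046,0,0],[0.003,0.046,0,0],[0.003,0.046,0,0],[0.003,0.046,0,-0.025]]]'; python3 -m handwheel '[[[0,0,0.04,0],[0,0,0.04,0],[0,0,0.03,0],[0,0,0,0]]]';python3 go.py 0.525 -0.355 0.12 0.35
python3 - <<'E'
from h import *
T=imaging.camera("top")[:,:,::-1];S=imaging.camera("side")[:,:,::-1]
k=lambda I:cv2.resize(I,(400,400),interpolation=cv2.INTER_CUBIC)
cv2.imwrite("pics/pre.png",np.hstack([k(T[180:340,400:560]),k(S[90:250,370:530])]))
for n in M: print(proj(n,[[.525,-.355,.08],ctrl.get_obs()["ee_pos"]]))
E
```

```text
time_s: 2.7
ee_pos: [0.529, -0.3745, 0.3041]
eef_rot: [3.136, 0.007, 0.348]
force: [1.2, 0.9, 1.4]
grip_width: 0.094
time_s: 3.1
ee_pos: [0.5299, -0.3825, 0.1884]
eef_rot: [3.134, 0.007, 0.343]
force: [-0.9, 0.4, 0.1]
grip_width: 0.094
tool shift [ 0.0051 -0.0281  0.0682] len 0.0739 turn -0.007
[[475.88089939 267.7125662 ]
 [507.93049162 259.82428317]]
[[437.26595565 193.85130792]
 [458.5401132  163.07764236]]
```

View pics/pre.png

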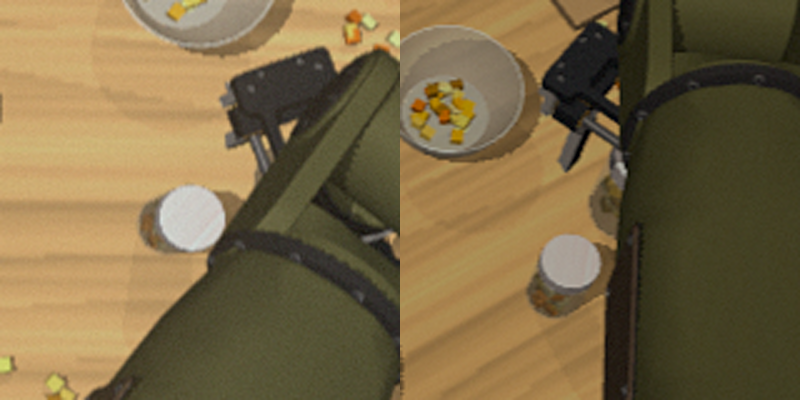

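The top crop shows the lid at (477,267), against a predicted (476,268), so the estimate holds. The hand is about 28 mm past the jar in tool y, and I'll correct that before descending.

```bash
python3 -m handwheel '[[[0.005,-0.028,0,-0.01],[0,0,0,0],[0,0,0,0]]]'; python3 go.py 0.525 -0.355 0.05 0.35
```

```text
time_s: 3.5
ee_pos: [0.528, -0.3556, 0.2002]
eef_rot: [3.121, -0.002, 0.354]
force: [0.6, -0.8, -0.4]
grip_width: 0.0941
tool shift [-0.0029 -0.0047  0.1502] len 0.1503 turn 0.004
```

```bash
python3 -m handwheel '[[[-0.003,-0.005,0.02,0],[0,0,0.02,0],[0,0,0.02,0],[0,0,0.01,0]]]'; python3 go.py 0.525 -0.355 0.05 0.35
```

```text
time_s: 3.9
ee_pos: [0.5271, -0.3567, 0.1369]
eef_rot: [3.109, -0.009, 0.354]
force: [-0.6, 0.1, 0.2]
grip_width: 0.094
tool shift [-0.0021 -0.0052  0.0867] len 0.0869 turn 0.004
```

```bash
for i in 1 2; do python3 -m handwheel '[[[0,0,0,0],[0,0,0,0]]]' | sed -n 1,3p; done; python3 go.py 0.525 -0.355 0.05 0.35
```

```text
time_s: 4.1
ee_pos: [0.5274, -0.3575, 0.1379]
eef_rot: [3.108, -0.009, 0.353]
time_s: 4.3
ee_pos: [0.528, -0.3581, 0.14]
eef_rot: [3.106, -0.011, 0.353]
tool shift [-0.0027 -0.0072  0.0897] len 0.0901 turn 0.003
```

```bash
python3 -m handwheel '[[[-0.002,-0.005,0.03,0],[-0.001,-0.003,0.03,0],[0,-0.001,0.03,0],[0,0,0.005,0]]]'; python3 go.py 0.525 -0.355 0.05 0.35
```

```text
time_s: 4.7
ee_pos: [0.5261, -0.3549, 0.0466]
eef_rot: [3.099, -0.015, 0.353]
force: [-0.5, -0.0, -0.3]
grip_width: 0.0939
tool shift [-0.001  -0.0002 -0.0034] len 0.0036 turn 0.003
```

```bash
python3 -m handwheel '[[[0,0,0,0],[0,0,0,0],[0,0,0,0],[0,0,0,0],[0,0,0,0]]]' 0 25; python3 -m handwheel '[[[0,0,-0.02,0],[0,0,-0.04,0],[0,0,-0.04,0],[0,0,-0.04,0]]]'
```

```text
time_s: 5.2
ee_pos: [0.5281, -0.3564, 0.0523]
eef_rot: [3.094, -0.019, 0.353]
force: [0.6, 0.0, -0.3]
grip_width: 0.0575
time_s: 5.6
ee_pos: [0.5209, -0.3493, 0.1904]
eef_rot: [3.104, -0.012, 0.353]
force: [1.6, 0.2, -2.5]
grip_width: 0.0538
```

```bash
python3 -m handwheel '[[[0,0,-0.035,-0.145],[0,0,-0.035,-0.145],[0,0,-0.035,-0.145],[0,0,-0.01,-0.145],[0,0,0,-0.145],[0,0,0,-0.145],[0,0,0,-0.145],[0,0,0,-0.145],[0,0,0,-0.13]]]';python3 go.py 0.571 0.0475 0.30 1.655
```

```text
time_s: 6.5
ee_pos: [0.517, -0.3446, 0.3187]
eef_rot: [3.115, 0.04, 1.685]
force: [-0.1, 0.7, -2.8]
grip_width: 0.0536
tool shift [0.3838 0.0982 0.0062] len 0.3963 turn 0.03
```

```bash
python3 -m handwheel '[[[0.042,0.011,0,0.03],[0.042,0.011,0,0],[0.042,0.011,0,0],[0.042,0.011,0,0],[0.042,0.011,0,0],[0.042,0.011,0,0],[0.042,0.011,0,0],[0.042,0.011,0,0],[0.03,0.008,0,0],[0,0,0,0]]]';python3 go.py 0.571 0.0475 0.30 1.655
python3 - <<'E'
from h import *
T=imaging.camera("top")[:,:,::-1];S=imaging.camera("side")[:,:,::-1]
k=lambda I:cv2.resize(I,(400,400),interpolation=cv2.INTER_CUBIC)
cv2.imwrite("pics/over.png",np.hstack([k(T[130:330,180:380]),k(S[150:350,160:360])]))
E
```

```text
time_s: 7.5
ee_pos: [0.5772, 0.0427, 0.3057]
eef_rot: [3.117, 0.037, 1.66]
force: [-0.8, -0.8, -3.5]
grip_width: 0.0539
tool shift [ 0.0055 -0.0059  0.0054] len 0.0097 turn 0.005
```

View pics/over.png

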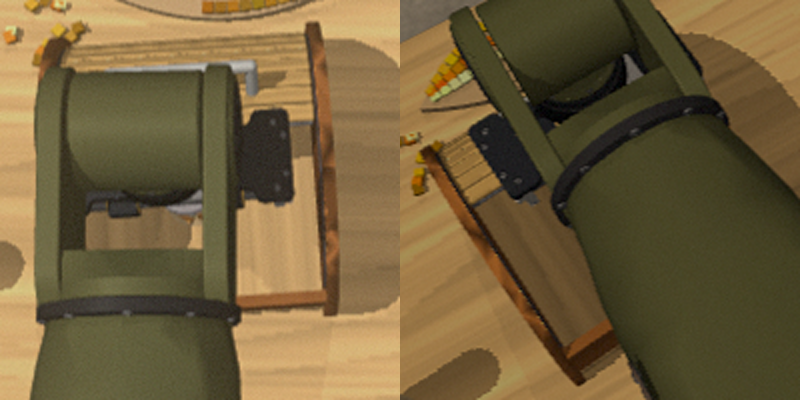

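The jar is held above the open bin and the hand clears the cover. I'll descend in stages.

```bash
python3 go.py 0.571 0.0475 0.11 1.655; python3 -m handwheel '[[[0.004,-0.008,0.035,0],[0,-0.006,0.035,0],[0,-0.002,0.035,0],[0,0,0.035,0],[0,0,0.02,0]]]';python3 go.py 0.569 0.0475 0.07 1.655
```

```text
tool shift [ 0.0155 -0.0102  0.1953] len 0.1962 turn 0.002
time_s: 8.1
ee_pos: [0.5657, 0.0304, 0.1446]
eef_rot: [3.109, 0.039, 1.651]
force: [-0.1, 0.6, -3.0]
grip_width: 0.0539
tool shift [0.0197 0.0023 0.074 ] len 0.0766 turn -0.004
```

```bash
python3 -m handwheel '[[[0.015,0.002,0.02,0],[0.006,0,0.02,0],[0.001,0,0.015,0]]]';python3 go.py 0.569 0.0475 0.07 1.655;python3 -m handwheel '[[[0,0,0.006,0],[0,0,0.004,0]]]'
```

```text
time_s: 8.4
ee_pos: [0.5672, 0.0461, 0.0861]
eef_rot: [3.11, 0.04, 1.645]
force: [-0.1, -0.4, -3.5]
grip_width: 0.0537
tool shift [0.0019 0.0014 0.0161] len 0.0162 turn -0.01
time_s: 8.6
ee_pos: [0.5669, 0.0436, 0.0746]
eef_rot: [3.113, 0.04, 1.642]
force: [0.3, -0.7, -2.4]
grip_width: 0.0539
```

```bash
for i in 1 2 3; do python3 -m handwheel '[[[0,0,0.004,0]]]' | sed -n '2,4p'; done
```

```text
ee_pos: [0.5673, 0.0427, 0.071]
eef_rot: [3.112, 0.04, 1.642]
force: [0.6, -1.3, -1.7]
ee_pos: [0.5689, 0.0422, 0.0697]
eef_rot: [3.108, 0.04, 1.641]
force: [-10.9, 2.0, 35.7]
ee_pos: [0.5706, 0.0421, 0.0694]
eef_rot: [3.103, 0.04, 1.64]
force: [-12.3, 2.2, 33.5]
```

```bash
python3 -m handwheel '[[[0,0,-0.001,0],[0,0,0,0]]]'; python3 -m handwheel '[[[0,0,0,0],[0,0,0,0],[0,0,0,0],[0,0,0,0],[0,0,0,0]]]' 0.094
```

```text
time_s: 9.1
ee_pos: [0.5717, 0.0418, 0.0729]
eef_rot: [3.099, 0.04, 1.639]
force: [0.7, 0.1, -3.6]
grip_width: 0.0539
time_s: 9.6
ee_pos: [0.5723, 0.0413, 0.0735]
eef_rot: [3.097, 0.04, 1.639]
force: [-0.7, 0.1, -0.9]
grip_width: 0.0905
```

```bash
python3 -m handwheel '[[[0,0,-0.02,0],[0,0,-0.04,0],[0,0,-0.045,0],[0,0,-0.045,0],[0,0,-0.045,0],[0,0,-0.045,0],[-0.02,-0.03,-0.01,0.14],[0.03,-0.04,0,0.14],[0,0,0,0.14],[0,0,0,0.14]]]';python3 -m handwheel '[[[0,0,0,0.14],[0,0,0,0.14],[0,0,0,0.14],[0,0,0,0.14],[0,0,0,0.14],[0,0,0,0.14],[0,0,0,0.14]]]';python3 go.py 0.697 0.058 0.30 0.085
python3 - <<'E'
from h import *
T=imaging.camera("top")[:,:,::-1];S=imaging.camera("side")[:,:,::-1]
k=lambda I:cv2.resize(I,(400,400),interpolation=cv2.INTER_CUBIC)
cv2.imwrite("pics/placed.png",np.hstack([k(T[130:330,180:380]),k(S[150:350,160:360])]))
E
```

```text
time_s: 10.6
ee_pos: [0.491, 0.0608, 0.3299]
eef_rot: [3.083, 0.009, 1.06]
force: [-0.4, 0.6, 0.1]
grip_width: 0.0942
time_s: 11.3
ee_pos: [0.4902, 0.0613, 0.3304]
eef_rot: [3.103, -0.046, 0.04]
force: [-0.3, -0.3, 0.1]
grip_width: 0.0938
tool shift [0.2049 0.0101 0.0402] len 0.209 turn -0.045
```

View pics/placed.png

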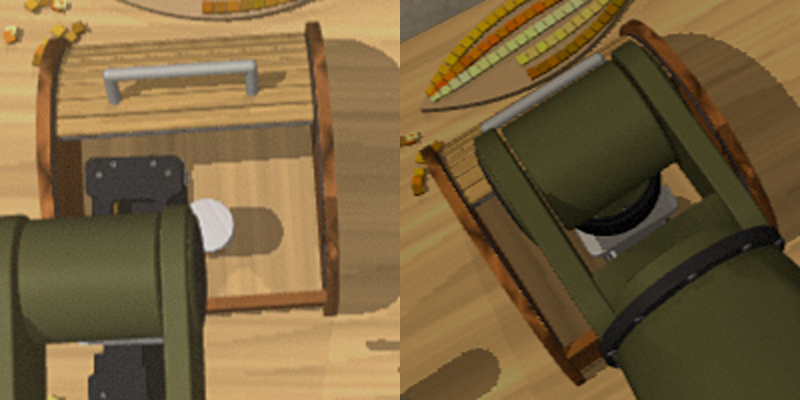

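The top crop shows the jar standing in the bin, its lid round at top px (286,242). Next I'll turn to the bin's yaw, narrow the jaws and go above the handle.

```bash
python3 -c "
from h import *;print(proj('top',[[.572,.041,.092]]))"
python3 go.py 0.697 0.058 0.285 0.085;python3 -m handwheel '[[[0.04,0.002,0.01,-0.045],[0.04,0.002,0.01,0],[0.04,0.002,0.01,0],[0.04,0.002,0.01,0],[0.03,0.002,0.01,0],[0.01,0,0.005,0]]]' 0.045;python3 go.py 0.697 0.058 0.217 0.085
```

```text
[[281.89310741 241.25846428]]
tool shift [0.2041 0.0102 0.0552] len 0.2117 turn -0.041
time_s: 12.0
ee_pos: [0.6992, 0.0678, 0.2846]
eef_rot: [3.099, -0.046, 0.123]
force: [-0.4, -0.7, 0.1]
grip_width: 0.0498
tool shift [-0.0065  0.0066  0.0677] len 0.0683 turn 0.038
```

```bash
python3 -m handwheel '[[[-0.004,0.007,0.015,0.038],[-0.001,0,0.015,0],[0,0,0.01,0]]]';python3 go.py 0.697 0.058 0.217 0.085
python3 - <<'E'
from h import *
T=imaging.camera("top")[:,:,::-1];S=imaging.camera("side")[:,:,::-1]
k=lambda I:cv2.resize(I,(400,400),interpolation=cv2.INTER_CUBIC)
cv2.imwrite("pics/hnd.png",np.hstack([k(T[130:290,190:350]),k(S[150:310,160:320])]))
E
```

```text
time_s: 12.3
ee_pos: [0.6987, 0.0587, 0.2412]
eef_rot: [3.1, -0.046, 0.098]
force: [-0.0, -0.5, -0.4]
grip_width: 0.0452
tool shift [-0.0029 -0.0005  0.0241] len 0.0243 turn 0.013
```

View pics/hnd.png

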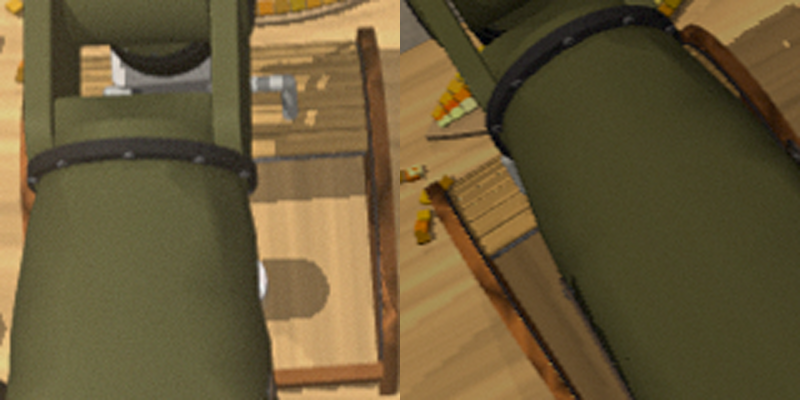

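The hand hides the bar, so I'll go by feel. I'll descend slowly, then close and check for a 12 mm width.

```bash
python3 -m handwheel '[[[-0.002,0,0.01,0.01],[-0.001,0,0.008,0],[0,0,0.004,0]]]'; python3 -m handwheel '[[[0,0,0.001,0],[0,0,0.001,0],[0,0,0.001,0],[0,0,0.001,0],[0,0,0.001,0],[0,0,0,0]]]' 0 12;python3 go.py 0.697 0.058 0.213 0.085
```

```text
time_s: 12.7
ee_pos: [0.6967, 0.0578, 0.2197]
eef_rot: [3.101, -0.048, 0.089]
force: [-0.3, -0.2, -0.3]
grip_width: 0.0448
time_s: 13.3
ee_pos: [0.6975, 0.0579, 0.2155]
eef_rot: [3.101, -0.05, 0.09]
force: [-0.7, -0.5, -1.4]
grip_width: 0.0115
tool shift [-0.0006 -0.0003  0.0025] len 0.0026 turn 0.005
```

The width reads 11.5 mm, so the bar is pinched. Now I'll roll it along the arc, checking as it goes.

```bash
cat > arc.py <<'E'
from fit import *
o=ctrl.get_obs();p=v[:3];b=R.from_euler("z",-p[2]).apply(o["ee_pos"]-[p[0],p[1],0])
print("bin",b.round(4),"ang",np.degrees(np.arctan2(b[2]-.045,-b[0])).round(1),"rad",np.hypot(b[0],b[2]-.045).round(4),"F",o["force"],"w",round(o["grip_width"],4))
E
python3 arc.py; python3 -m handwheel '[[[-0.012,0,-0.005,0],[-0.015,0,-0.006,0],[-0.015,0,-0.004,0],[-0.015,0,-0.004,0]]]'; python3 arc.py
```

```text
bin [ 0.0768 -0.0004  0.2155] ang 114.2 rad 0.187 F [-0.6637 -0.4895 -1.3563] w 0.0115
time_s: 13.7
ee_pos: [0.641, 0.0532, 0.2315]
eef_rot: [3.1, -0.057, 0.09]
force: [4.5, 0.2, -11.6]
grip_width: 0.0115
bin [ 0.0201 -0.0003  0.2315] ang 96.2 rad 0.1875 F [  4.4623   0.1916 -11.5639] w 0.0115
```

```bash
python3 -m handwheel '[[[-0.016,0,-0.001,0],[-0.016,0,0,0],[-0.016,0,0.002,0],[-0.016,0,0.003,0],[-0.015,0,0.004,0]]]'; python3 arc.py
```

```text
time_s: 14.2
ee_pos: [0.5641, 0.0467, 0.2233]
eef_rot: [3.101, -0.075, 0.091]
force: [5.2, 2.9, 1.8]
grip_width: 0.0113
bin [-0.0571 -0.0002  0.2233] ang 72.2 rad 0.1872 F [5.1789 2.8979 1.8103] w 0.0113
```

```bash
python3 -m handwheel '[[[-0.015,0,0.005,0],[-0.015,0,0.006,0],[-0.014,0,0.008,0],[-0.014,0,0.009,0]]]'; python3 arc.py
```

```text
time_s: 14.6
ee_pos: [0.5096, 0.0419, 0.1935]
eef_rot: [3.103, -0.088, 0.092]
force: [5.3, 3.8, 0.2]
grip_width: 0.0114
bin [-0.1118 -0.0004  0.1935] ang 53.0 rad 0.1858 F [5.2801 3.7506 0.1651] w 0.0114
```

```bash
python3 -m handwheel '[[[-0.010,0,0.007,0],[-0.009,0,0.008,0],[-0.008,0,0.008,0]]]'; python3 arc.py;  python3 -m handwheel '[[[-0.005,0,0.005,0],[-0.003,0,0.005,0]]]'; python3 arc.py
```

```text
time_s: 14.9
ee_pos: [0.4855, 0.0397, 0.1694]
eef_rot: [3.105, -0.096, 0.092]
force: [22.3, 3.8, 19.9]
grip_width: 0.0117
bin [-0.136  -0.0005  0.1694] ang 42.4 rad 0.1843 F [22.3223  3.7983 19.8626] w 0.0117
time_s: 15.1
ee_pos: [0.4861, 0.0392, 0.1652]
eef_rot: [3.104, -0.123, 0.092]
force: [8.5, 1.9, 20.6]
grip_width: 0.0114
bin [-0.1354 -0.0011  0.1652] ang 41.6 rad 0.1811 F [ 8.4892  1.922  20.6022] w 0.0114
```

```bash
python3 -m handwheel '[[[-0.005,0,0.003,0],[-0.005,0,0.003,0]]]'; python3 arc.py
```

```text
time_s: 15.3
ee_pos: [0.4854, 0.039, 0.1644]
eef_rot: [3.104, -0.15, 0.093]
force: [21.9, 7.1, 13.6]
grip_width: 0.0129
bin [-0.1362 -0.0013  0.1644] ang 41.3 rad 0.1811 F [21.854   7.1103 13.5739] w 0.0129
```

The cover is against its stop, since the reaction grows with no further motion. I'll open a little, then slide up along the fingers.

```bash
python3 -m handwheel '[[[0,0,0,0],[0,0,0,0],[0,0,0,0]]]' 0.03; python3 arc.py; python3 -m handwheel '[[[0,0,-0.01,0],[0,0,-0.015,0],[0,0,-0.03,0],[0,0,-0.04,0],[0,0,-0.04,0]]]'; python3 arc.py
```

```text
time_s: 15.6
ee_pos: [0.4855, 0.0388, 0.1649]
eef_rot: [3.103, -0.152, 0.093]
force: [-0.5, -0.8, -0.5]
grip_width: 0.0294
bin [-0.136  -0.0014  0.1649] ang 41.4 rad 0.1813 F [-0.4705 -0.8219 -0.4778] w 0.0294
time_s: 16.1
ee_pos: [0.4611, 0.0418, 0.2982]
eef_rot: [3.104, -0.136, 0.092]
force: [0.9, 0.2, 1.0]
grip_width: 0.0299
bin [-0.1601  0.0035  0.2982] ang 57.7 rad 0.2996 F [0.9457 0.243  0.9652] w 0.0299
```

```bash
python3 -m handwheel '[[[-0.01,-0.045,0,0],[-0.01,-0.045,0,0],[-0.01,-0.045,0,0],[-0.01,-0.045,0,0],[-0.01,-0.045,0,0],[-0.01,-0.045,0,0],[-0.01,-0.045,0,0],[-0.01,-0.045,0,0],[-0.01,-0.045,0,0],[0,0,0,0]]]'
python3 - <<'E'
from fit import *
p=v[:3]
T=imaging.camera("top")[:,:,::-1];S=imaging.camera("side")[:,:,::-1]
o=[]
for n,I,(x,y) in(("top",T,(180,140)),("side",S,(165,160))):
    k=2;C=cv2.resize(I[y:y+200,x:x+200],(400,400),interpolation=cv2.INTER_CUBIC)
    for q,c in((0,(255,0,0)),(.05,(0,255,255))):
        h=np.vstack([handle(p,q,s) for s in(.065,-.065)])
        cv2.polylines(C,[((proj(n,h)-[x,y]+.5)*2).astype(int)],False,c,1)
    o.append(C)
cv2.imwrite("pics/end.png",np.hstack(o))
E
```

```text
time_s: 17.1
ee_pos: [0.331, 0.4491, 0.2793]
eef_rot: [3.101, -0.145, 0.085]
force: [-0.2, -0.4, 0.7]
grip_width: 0.0301
```

View pics/end.png

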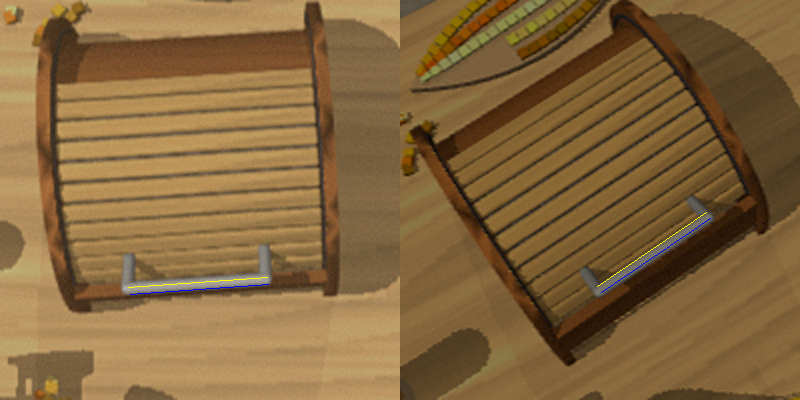

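The cover looks shut. I'll measure the bar's line numerically in both views and fit q to confirm, with the image bias taken out.

Run:
```python
from fit import *
p=v[:3]; imgs={n:imaging.camera(n)[:,:,::-1] for n in M}
for n in imgs: cv2.imwrite(f"pics/fin_{n}.png",imgs[n])
old={n:cv2.imread(f"pics/{n}0.png") for n in M}
b={"top":np.mean(f(v).reshape(-1,2)[[0,1,4,5]],0),"side":np.mean(f(v).reshape(-1,2)[[2,3,6,7]],0)}
print("bias",b)
def rows(n,I,q):   # mean offset (px, along row) of grey bar centre from predicted line
    pts=proj(n,np.vstack([handle(p,q,s) for s in np.linspace(.045,-.045,25)]))
    h=cv2.cvtColor(I,cv2.COLOR_BGR2HSV)[...,1].astype(np.uint8);o=[]
    for x,y in pts:
        ys=np.arange(int(y)-7,int(y)+9); s=h[ys,int(round(x))]; m=s<70
        if m.any(): o.append(ys[m].mean()-y)
    return np.median(o),len(o)
for n in M:
    print(n,"start, at fit q",rows(n,old[n],v[3]))
    for q in(0,.02,.04): 
        r=rows(n,imgs[n],q);print(n,q,r,"bias-corrected",r[0]+b[n][1])
```

```text
bias {'top': array([0.2071, 1.3564]), 'side': array([-0.8171, -1.1544])}
top start, at fit q (np.float64(-1.2020171039111744), 25)
top 0 (np.float64(-2.868859140927839), 25) bias-corrected -1.512421870577171
top 0.02 (np.float64(-1.5403976934120465), 25) bias-corrected -0.18396042306137872
top 0.04 (np.float64(-0.17787897311745837), 25) bias-corrected 1.1785582972332094
side start, at fit q (np.float64(0.5933296614029189), 25)
side 0 (np.float64(-1.1965324075464423), 25) bias-corrected -2.3509272685616622
side 0.02 (np.float64(0.45570902474776176), 25) bias-corrected -0.6986858362674582
side 0.04 (np.float64(2.38089062423154), 25) bias-corrected 1.2264957632163203
```

The images put q at about 0.02 ± 0.015. The bin fit can't resolve better than that, although the stop already took over 20 N. To be sure, I'll press the bar down once with closed fingers and see whether it still gives.

```bash
python3 -m handwheel '[[[0.012,0.045,0,0],[0.012,0.045,0,0],[0.012,0.045,0,0],[0.012,0.045,0,0],[0.012,0.045,0,0],[0.012,0.045,0,0],[0.012,0.045,0,0],[0.012,0.045,0,0],[0.01,0.03,0,0],[0,0,0,0]]]' 0 20; python3 go.py 0.479 0.04 0.21 0.085
```

```text
time_s: 18.3
ee_pos: [0.4669, 0.0369, 0.3177]
eef_rot: [3.101, -0.156, 0.065]
force: [1.1, 0.6, 0.7]
grip_width: 0.0008
tool shift [-0.0046 -0.0067  0.1081] len 0.1084 turn -0.02
```

```bash
python3 -m handwheel '[[[-0.004,-0.006,0.03,0],[0,-0.001,0.03,0],[0,0,0.025,0],[0,0,0.01,0]]]'; python3 go.py 0.479 0.04 0.19 0.085
```

```text
time_s: 18.7
ee_pos: [0.4767, 0.0371, 0.2238]
eef_rot: [3.1, -0.163, 0.057]
force: [-0.0, 0.3, 0.3]
grip_width: 0.0007
tool shift [-0.003  -0.0041  0.0336] len 0.034 turn -0.028
```

```bash
python3 -m handwheel '[[[-0.002,-0.003,0.015,0],[-0.001,0,0.008,0],[0,0,0.004,0]]]'|sed -n 2,4p; for i in 1 2 3 4; do python3 -m handwheel '[[[-0.001,0,0.004,0]]]'|sed -n 2,4p; done
```

```text
ee_pos: [0.4775, 0.0386, 0.197]
eef_rot: [3.1, -0.164, 0.055]
force: [0.4, -0.3, 0.8]
ee_pos: [0.4774, 0.0383, 0.1934]
eef_rot: [3.1, -0.165, 0.055]
force: [-0.4, 0.0, -0.3]
ee_pos: [0.4773, 0.0381, 0.1897]
eef_rot: [3.1, -0.166, 0.055]
force: [0.7, -0.5, -0.0]
ee_pos: [0.4771, 0.0379, 0.1858]
eef_rot: [3.1, -0.167, 0.055]
force: [0.3, -0.9, -0.4]
ee_pos: [0.4777, 0.0378, 0.184]
eef_rot: [3.1, -0.171, 0.055]
force: [-26.2, 2.1, 58.8]
```

The tips met the bar at z ≈ 0.165–0.167. A shut cover puts the bar's top at 0.168, and q = 0.025 would put it at about 0.171. A 59 N push didn't move it, so the cover is fully shut. Now I'll retreat.

```bash
python3 -m handwheel '[[[0,0,-0.01,0],[0,0,-0.02,0],[0,0,-0.035,0],[0,0,-0.035,0],[0,0,-0.02,0],[-0.01,-0.04,0,0],[-0.01,-0.045,0,0],[-0.01,-0.045,0,0],[-0.01,-0.045,0,0],[-0.01,-0.045,0,0]]]' 0.06; python3 -m handwheel '[[[-0.01,-0.045,0,0],[-0.01,-0.045,0,0],[-0.01,-0.04,0,0],[0,0,0,0],[0,0,0,0],[0,0,0,0]]]'
python3 - <<'E'
from h import *
T=imaging.camera("top")[:,:,::-1];S=imaging.camera("side")[:,:,::-1]
cv2.imwrite("pics/last.png",np.hstack([cv2.resize(T,(400,300)),cv2.resize(S,(400,300))]))
for n,I in(("top",T),("side",S)):
    print(np.abs(I.astype(int)-cv2.imread(f"pics/fin_{n}.png"))[150:330,190:340].mean())
E
```

```text
time_s: 20.4
ee_pos: [0.3964, 0.2617, 0.2923]
eef_rot: [3.102, -0.18, 0.045]
force: [0.8, 0.0, 1.1]
grip_width: 0.0601
time_s: 21.0
ee_pos: [0.3573, 0.3992, 0.2806]
eef_rot: [3.102, -0.181, 0.051]
force: [0.2, 0.5, 0.4]
grip_width: 0.0601
4.15379012345679
1.8505555555555555
```

View pics/last.png

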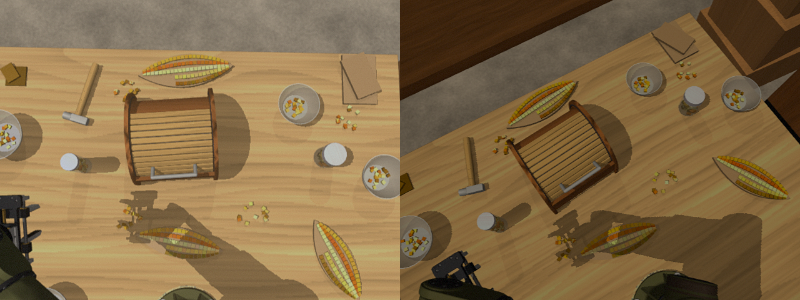

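The cover is shut, the tall jar and the wide jar are undisturbed, and the arm is clear with its jaws open. I'll hand it in.

```bash
python3 -c "
from station import ctrl
print(ctrl.hand_in())"
```

```text
the job is handed in; nothing more can be done
None
```

I stood the short jar on the floor of the bin, rolled the cover shut by its handle and handed the job in at about 21 s. The arm is clear of everything with its jaws open.

- **Jar:** one look after release showed its lid round inside the bin, as it would be standing upright. It was 4 px from where I predicted in the top view. With the cover shut I could not check it again. I let go of it tilted by an estimated 3° and 2–3 mm above the floor.
- **Cover:** the checks disagreed slightly. Fitting the pictures gave about 0.02 rad still open, which is near what that fit can resolve. By touch it was shut: it took over 20 N at the stop without moving. The fingertips then met the bar 1–3 mm below its expected shut height, and a 59 N push did not move it.
- **Forces:** the highest wrist force I read was about 64 N, during that last push, against the 120 N limit.
- **Surroundings:** the last picture shows the tall jar and the wide 74 mm jar where they were, and nothing off the table.

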